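# Fetch the guide bush from behind two rings and seat it in the mould plate

### The arm

A 6-joint arm with a two-finger parallel gripper is mounted at the origin on the work surface. World frame = base frame: x ahead of the robot, y to its left, z up, the work surface at z = 0. Lengths are in m, angles in degrees, forces in N, time in s.
With the tool pointing down it reaches from about 0.35 to 0.925 m from the base axis. Payload 6.4 kg.
Tool frame: the origin (TCP) lies at the very end of the fingers, on their centre line; the grasp point (between the pads) lies 19 mm behind it (robot.grip_point_offset is the distance from the TCP to the grasp point, in m); x points along the fingers, y is the direction in which the jaws open and shut, and the axes are right-handed (so a half turn about x gives the same grasp; the last joint's range is limited). The gripper opens to 85 mm and grips with 20 to 120 N. Pads are 22 mm wide; open, the fingers measure 114 mm over their backs; the gripper's body (76 mm by 85 mm) begins 54 mm behind the grasp point. The pads swing forward as they close: fully open they stand 13 mm farther back than shut.
Start: joints at [-81.022, 14.043, 89.255, -0, 76.702, -9.975], TCP at [0.211, -0.615, 0.231] pointing down, gripper open.
Joint ranges: [-179.41, 179.41], [-58.25, 129.5], [7.25, 145.43], [-54.29, 234.29], [11.92, 165.04], [-157.13, 157.13]. Speed limits (degrees/s): [147.25, 147.25, 180, 180, 180, 180].

### API

Orientations are given as a 3x3 rotation matrix whose columns are the frame's x, y, z axes.
In Python, from bench import state, cams, robot gives the robot as it stands.
- The arm moves only by the tool step_arm, never from a script. Its argument "increments" is a list of rows, each a list of 4 numbers: the shift along the tool's x, y, z in m, then the turn about the tool's x in rad. In form: [[tx, ty, tz, spin], ...]. A call has 1 to 20 rows; each row is the pose to reach, as a shift and turn from the pose commanded when the call began, along the tool's axes at that moment; what a row does not reach only later rows make up. A row lasts 1/10 s, in which the tool goes at most 50 mm and 8.59 degrees, less where a joint would pass 70% of its speed; a pose out of reach is approached as far as the arm can. A call with a gripper value outside its range is refused whole. "gripper" is the finger opening in m, from 0 to 0.0854, set as the call begins (left out, the last holds). The fingers move at their own pace and stop on an object; "newtons" is the grip in N (left out, the last holds). Time passes only in rows, so rows that repeat a pose let the fingers close. It gives the time, the measured TCP pose, the force and the opening at its end, in the units of the state.
- state(): the state, without advancing time (a new reading comes with each control period).
- cams.snapshot(name): name is "scene" or "top" or "wrist"; returns (picture, depth): 480x640x3 uint8, red, green, blue; 480x640 float32, m along the optical axis (not along the pixel's ray), 0 where there is no reading.
- cams.calibration(name): a dict with "mtx" (3x3 intrinsics, pixels), "R" (3x3) and "t" (3): a world point X has camera coordinates R X + t; the wrist camera has in their place "tool_from_camera" (4x4, takes a point from camera to tool coordinates, whose origin is the TCP and whose axes are the tool frame's). Camera axes: x right, y down, z forward; pixel columns grow to the right and rows downward; lengths in m; the calibration is good to about 2 mm. A picture is of the moment at which its call begins: read the wrist's pose just before it. calibration takes no time and is no camera call.
- robot.job_done(): hands the job in, once; it reports no verdict.
The state is a dict: "clock": time; "joint_pos": joint angles; "qvel": joint speeds; "tau": joint torques, N m; "ee_pos": TCP position; "tool_rot": TCP orientation; "force": force on the tool from outside, world axes, zero at the start; "torque": the same for the moment, N m; "width": opening from 0.0 (shut) to 1.0 (fully open).
Only numpy, scipy, OpenCV 4.12 (cv2) and the standard library are available. Lean on these libraries where they do the work, as an engineer would, in place of code of your own. Each camera call takes 0.05 s, during which the arm holds its last target. There are 200 camera calls.

### The job

The headed guide bush at the back of the loaded hook is wanted in the open corner bore of the standing mould plate. Move the two plain rings that hang in front of it onto the empty long hook next to it and leave them hanging there; then slide the bush off its hook and push it all the way into the bore, keeping it pressed for a moment with about a kilo of thumb pressure to be sure its head has bottomed. Never lean on the hooks or the plate with more than two and a half kilos, and leave everything else on the bench as it is.

Things in the scene. Friction and masses are not known exactly. Their poses are not given: they have to be found in the camera images.
- rack: Grey sheet-steel hook rack, fixed, hooks pointing to the robot's right: base 140 x 240 x 10 mm, upright perforated panel 240 mm wide, top 190 mm above the bench. Origin: on the bench under the middle of the panel's front face; x points level out of the panel's back, z up. Two long hooks side by side, 120 mm apart (rods 155 mm above the bench), two short prongs below (85 mm).
- hook_loaded: Long hook with the rings and bush, the near or the far one: level steel rod, 10 mm diameter, standing out of the panel along -x. Origin: rod's axis at the panel. Foot plate 5 mm thick. Straight to x = -100 mm, then a nose of the same diameter rises over 10 mm to end 7 mm above the axis (tip x = -115 mm). A 20 mm bore passes the nose only with its axis 2 to 5 mm above the rod's axis.
- hook_spare: The empty long hook, same shape, size and frame as hook_loaded, beside it on the same rack.
- ring_front: Plain steel spacer ring, outside diameter 36 mm, bore 20 mm, 11 mm thick, about 60 g (varies); foremost on the loaded hook. Origin: its centre; x is its axis, along the hook. Hanging, its centre is 5 mm below the rod's axis.
- ring_rear: A second ring just like ring_front, hanging 0.5 to 1.5 mm behind it. The pair, about 23 mm long, can be taken in one grasp across the diameter, or one by one.
- bush: Turned steel guide bush 46 mm long, about 160 g (varies), 20 mm bore right through: round head 36 mm diameter, 8 mm thick, then a 30 mm sleeve whose last 6 mm taper to 27 mm. Origin: centre of the head's outer face; x runs from the head along the sleeve. Hangs rearmost on the loaded hook, head outwards, 5 to 12 mm behind the rear ring, axis 5 mm below the rod's.
- plate: Bright steel mould plate standing upright, fixed, 46 mm thick (x), 196 wide (y), 156 high, on 20 mm dark parallels. Origin: on the bench under its middle; x runs through the thickness (its worked face, to the robot's right, at x = -23 mm), z up. Three corners already hold bushes; the upper +y corner is open: bore axis at y = +70 mm, z = 148 mm, 28 mm from both edges.
- bore (a point): Centre of the open bore's mouth, in the plate's worked face; axes as the plate's, x into the bore. Counterbore 38 mm diameter, 5 mm deep, then a 31 mm bore right through. The bush is home when its head bottoms in the counterbore and stands 3 mm proud, like the other three: origin at x = -3 mm here, its x along this x. Press the last of it with the fingertips: wider parts meet the face.
- eyebolt: Bystander: small steel eyebolt (eye 34 mm in diameter) hanging on a lower short prong of the rack. Origin: centre of the eye.
- gauge_block: Bystander: loose ground steel bar 90 x 30 x 18 mm lying on the bench. Origin: centre of its underside.
- mallet: Bystander: brass-headed mallet 240 mm long lying on the bench. Origin: under its middle.
- spray: Bystander: grey spray can 60 mm in diameter, 170 mm high, standing beyond rack and plate. Origin: centre of its underside.
- pot: Bystander: aluminium pot, rim 76 mm in diameter, 85 mm high. Origin: centre of its underside.
- pin_tray: Bystander: grey plastic tray 110 x 190 x 30 mm. Origin: centre of its underside.
- caliper: Bystander: slide caliper 170 mm long lying on the bench. Origin: under its middle.
- hex_key: Bystander: dark L-shaped hex key 120 mm long lying on the bench. Origin: under its middle.

How it is judged:
By the outcome, as a careful person would: the job done as asked, in the order asked, and still so for the second after the job is handed in, with the robot touching nothing.
It also fails if it takes over 72 s, if anything falls off the work surface, if the arm or the gripper's body presses on something with over 40 N, if the wrist force passes 120 N, or if a joint passes its speed limit or range.

## Working session

There is one attempt and no reset: what is moved stays moved. The work goes in short steps, Python scripts to look and compute and a tool call to move; the robot and the scene stay as the last step left them, time stands still between calls to the robot, and variables do not carry over. Pictures are saved under pics/ and viewed, about 8 in all and at most 12, crops included, and the job is handed in when it is done.

Besides the shell and the picture viewer there is one more tool, called after "Request:" as name(argument=value, ...), one argument or row to a line, values as JSON. step_arm: Moves the arm, as the interface text tells. Its arguments: {"type":"object","properties":{"increments":{"type":"array"},"gripper":{"type":"number"},"newtons":{"type":"number"}},"required":["increments"]}

```bash
ls; mkdir -p pics; python3 - <<'E'
from bench import state,cams,robot
import cv2,numpy as np
s=state();print(s)
for n in("scene","top"):
    p,d=cams.snapshot(n);np.savez(f"pics/{n}0.npz",p=p,d=d);cv2.imwrite(f"pics/{n}0.png",p[:,:,::-1])
    print(n,cams.calibration(n))
print(cams.calibration("wrist"),robot.grip_point_offset)
E
```

```text
pics
{'clock': 0.0, 'joint_pos': array([-8.10210533e+01,  1.40841299e+01,  8.93248409e+01,  8.22574684e-04,
        7.67023365e+01, -9.97361088e+00]), 'qvel': array([-0.03087395, -0.03476452,  0.05574917, -0.03616208,  0.05536997,
       -0.03705686]), 'tau': array([-1.97804227e-03, -4.29518044e+01, -3.26126504e+01, -2.01356875e-04,
        5.39075161e-03,  8.08572963e-06]), 'ee_pos': array([ 0.21104788, -0.61419336,  0.23018087]), 'tool_rot': array([[-2.89395943e-04,  3.24781716e-01, -9.45788958e-01],
       [ 1.92105072e-03, -9.45787072e-01, -3.24781657e-01],
       [-9.99998113e-01, -1.91089905e-03, -3.50215210e-04]]), 'force': array([-0.6295955 ,  0.00553596, -0.3893275 ]), 'torque': array([ 4.38945392e-03, -2.11087015e-02, -2.03458052e-05]), 'width': 1.000790564799329}
scene {'mtx': array([[465.03154096,   0.        , 320.74016248],
       [  0.        , 465.03154096, 236.91712891],
       [  0.        ,   0.        ,   1.        ]]), 'R': array([[-0.71005272,  0.7040019 , -0.01436888],
       [ 0.58012423,  0.57330087, -0.57860348],
       [-0.39910026, -0.4191747 , -0.81548241
[... 260 characters left out ...]
76,  0.00216755],
       [-0.97854614,  0.01438929, -0.20552471],
       [ 0.20546943, -0.00523646, -0.97864953]]), 't': array([-0.0307786 ,  0.5567088 ,  1.70230942])}
{'mtx': array([[426.70907753,   0.        , 330.38649698],
       [  0.        , 426.70907753, 238.45217834],
       [  0.        ,   0.        ,   1.        ]]), 'tool_from_camera': array([[-6.94030269e-04, -2.92754617e-01,  9.56187352e-01,
        -1.42131196e-01],
       [ 9.99999753e-01, -3.05310778e-04,  6.32354064e-04,
         3.82352766e-04],
       [ 1.06809733e-04,  9.56187555e-01,  2.92754756e-01,
        -7.42996001e-02],
       [ 0.00000000e+00,  0.00000000e+00,  0.00000000e+00,
         1.00000000e+00]])} 0.0187
```

View pics/scene0.png

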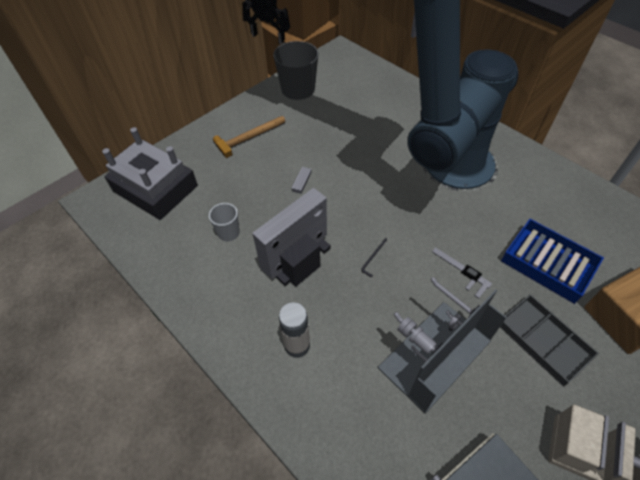

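View pics/top0.png

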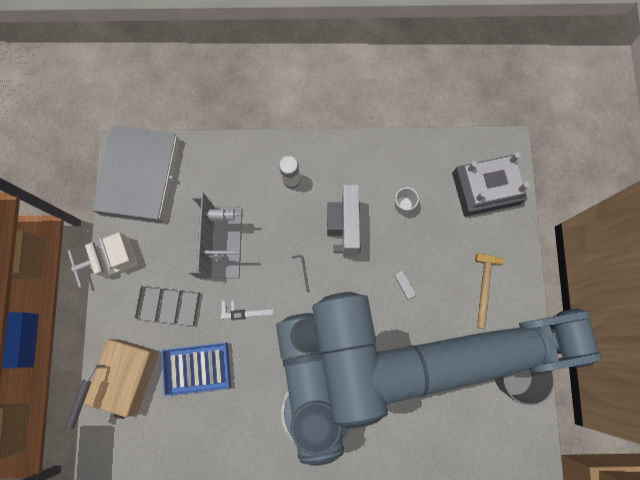

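Rack at the left with hooks pointing to −y; the far hook (top picture, about (225,213)) is loaded, and the near one (about (225,253)) is empty. The plate stands at (350,218), with its worked face toward −y. Now the depth geometry.

```bash
cat > h.py <<'E'
import numpy as np,cv2
from bench import state,cams,robot
def cloud(d,c,pose=None):
    K=c["mtx"];v,u=np.mgrid[0:480,0:640]
    P=np.stack([(u-K[0,2])*d/K[0,0],(v-K[1,2])*d/K[1,1],d],-1)
    if pose is None: W=(P-c["t"])@c["R"]
    else:
        T=c["tool_from_camera"];W=(P@T[:3,:3].T+T[:3,3])@pose[1].T+pose[0]
    W[d==0]=np.nan
    return W
def pix(X,c,pose=None):
    X=np.atleast_2d(X);K=c["mtx"]
    if pose is None: P=X@c["R"].T+c["t"]
    else:
        T=c["tool_from_camera"];P=((X-pose[0])@pose[1]-T[:3,3])@T[:3,:3]
    return np.c_[K[0,0]*P[:,0]/P[:,2]+K[0,2],K[1,1]*P[:,1]/P[:,2]+K[1,2]]
def wrist(name):
    s=state();p,d=cams.snapshot("wrist");pose=(s["ee_pos"],s["tool_rot"])
    np.savez(f"pics/{name}.npz",p=p,d=d,e=pose[0],R=pose[1]);cv2.imwrite(f"pics/{name}.png",p[:,:,::-1])
    return p,d,pose,cloud(d,cams.calibration("wrist"),pose)
E
python3 - <<'E'
from h import *
np.set_printoptions(precision=4,suppress=True)
f=np.load("pics/top0.npz");W=cloud(f["d"],cams.calibration("top"));
print("bench z",np.nanmedian(W[300:310,120:130,2]), np.nanmedian(W[190:200,270:280,2]))
def reg(r0,r1,c0,c1,z0,z1):
    P=W[r0:r1,c0:c1].reshape(-1,3);return P[(P[:,2]>z0)&(P[:,2]<z1)]
P=reg(175,265,320,370,.165,.19);print("plate top",len(P),np.median(P[:,2]),cv2.minAreaRect(P[:,:2].astype(np.float32)))
P=reg(180,290,185,220,.18,.2);print("panel top",len(P),P.mean(0),P.min(0),P.max(0),np.polyfit(P[:,0],P[:,1],1))
for nm,r in (("far",(195,230)),("near",(240,270))):
    P=reg(*r,200,250,.14,.18);print(nm,len(P),P.min(0),P.max(0))
    for y in np.arange(.1,.4,.01):
        Q=P[abs(P[:,1]-y)<.005]
        if len(Q)>1:print(" y%.2f n%d x %.4f..%.4f zmax %.4f"%(y,len(Q),Q[:,0].min(),Q[:,0].max(),Q[:,2].max()))
p=f["p"];cv2.imwrite("pics/t1.png",cv2.resize(p[165:290,180:380],None,fx=4,fy=4,interpolation=cv2.INTER_CUBIC)[:,:,::-1])
E
```

```text
bench z 0.00024615495076729763 -0.0009039233007157922
plate top 955 0.1750422907328472 ((0.5850078463554382, -0.10775366425514221), (0.046270500868558884, 0.19696597754955292), 89.73149871826172)
panel top 160 [0.5407 0.3458 0.188 ] [0.4255 0.3407 0.1805] [0.6637 0.3517 0.1975] [-0.0239  0.3587]
far 428 [0.5537 0.2275 0.1402] [0.6661 0.3456 0.18  ]
 y0.23 n8 x 0.5970..0.6044 zmax 0.1675
 y0.24 n8 x 0.5955..0.6048 zmax 0.1729
 y0.25 n30 x 0.5855..0.6213 zmax 0.1682
 y0.26 n36 x 0.5853..0.6190 zmax 0.1730
 y0.27 n42 x 0.5845..0.6196 zmax 0.1725
 y0.28 n26 x 0.5855..0.6214 zmax 0.1745
 y0.29 n37 x 0.5834..0.6194 zmax 0.1714
 y0.30 n32 x 0.5881..0.6158 zmax 0.1684
 y0.31 n35 x 0.5884..0.6174 zmax 0.1736
 y0.32 n31 x 0.5894..0.6174 zmax 0.1696
 y0.33 n17 x 0.5922..0.6155 zmax 0.1684
 y0.34 n121 x 0.5537..0.6661 zmax 0.1800
 y0.35 n5 x 0.5669..0.5881 zmax 0.1704
near 232 [0.4326 0.232  0.1403] [0.526  0.3486 0.1799]
 y0.23 n5 x 0.4794..0.4850 zmax 0.1700
 y0.24 n10 x 0.4776..0.4869 zmax 0.1759
 y0.25 n13 x 0.4783..0.4875 zmax 0.1643
 y0.26 n12 x 0.4782..0.4874 zmax 0.1640
 y0.27 n13 x 0.4780..0.4883 zmax 0.1652
 y0.28 n15 x 0.4777..0.4882 zmax 0.1651
 y0.29 n12 x 0.4790..0.4884 zmax 0.1648
 y0.30 n13 x 0.4790..0.4879 zmax 0.1687
 y0.31 n9 x 0.4810..0.4881 zmax 0.1722
 y0.32 n10 x 0.4815..0.4896 zmax 0.1644
 y0.33 n9 x 0.4820..0.4890 zmax 0.1625
 y0.34 n56 x 0.4506..0.5260 zmax 0.1798
 y0.35 n55 x 0.4326..0.5220 zmax 0.1799
```

View pics/t1.png

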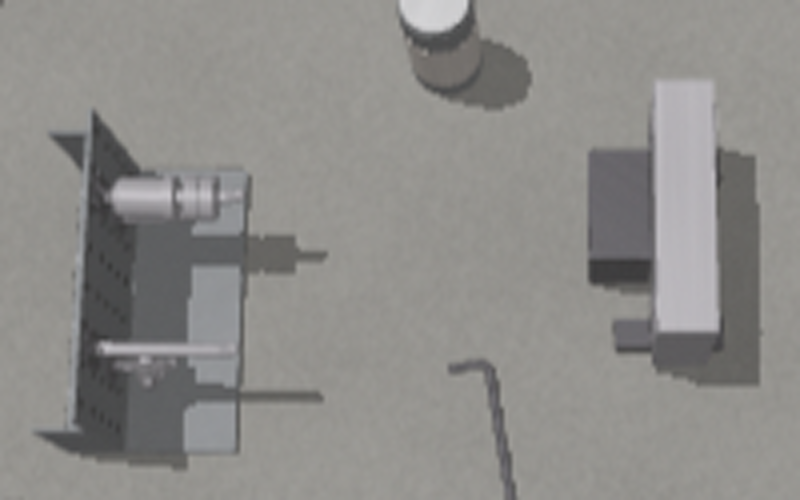

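Far hook: rod axis about x=0.601–0.604, rack yaw about −1.4°. Plate centre is (0.585,−0.108). These fit the given sizes. Moving over the hooks for a near view.

Request:
step_arm(
  increments=[
    [-0.1, -0.748, -0.61, -1.216],
    [-0.1, -0.748, -0.61, -1.216],
    [-0.1, -0.748, -0.61, -1.216],
    [-0.1, -0.748, -0.61, -1.216],
    [-0.1, -0.748, -0.61, -1.216],
    [-0.1, -0.748, -0.61, -1.216],
    [-0.1, -0.748, -0.61, -1.216],
    [-0.1, -0.748, -0.61, -1.216],
    [-0.1, -0.748, -0.61, -1.216],
    [-0.1, -0.748, -0.61, -1.216],
    [-0.1, -0.748, -0.61, -1.216],
    [-0.1, -0.748, -0.61, -1.216],
    [-0.1, -0.748, -0.61, -1.216],
    [-0.1, -0.748, -0.61, -1.216],
    [-0.1, -0.748, -0.61, -1.216],
    [-0.1, -0.748, -0.61, -1.216],
    [-0.1, -0.748, -0.61, -1.216],
    [-0.1, -0.748, -0.61, -1.216],
    [-0.1, -0.748, -0.61, -1.216],
    [-0.1, -0.748, -0.61, -1.216],
  ],
)

```text
clock: 2.1
ee_pos: [0.5453, 0.2944, 0.3307]
tool_rot: [[-0.001, 1.0, -0.021], [0.0, -0.021, -1.0], [-1.0, -0.001, -0.0]]
force: [-0.4, -0.5, 0.5]
width: 0.997
```

Request:
step_arm(
  increments=[
    [0, 0, 0, 0],
  ],
)

```text
clock: 2.2
ee_pos: [0.5451, 0.2932, 0.3305]
tool_rot: [[-0.001, 1.0, -0.021], [-0.0, -0.021, -1.0], [-1.0, -0.001, 0.0]]
force: [-0.2, -1.6, 0.0]
width: 1.0
```

```bash
python3 - <<'E'
from h import *
np.set_printoptions(precision=4,suppress=True)
p,d,pose,W=wrist("w1");print(pose)
for nm,x0,x1,zl in (("far",.57,.635,.14),("near",.455,.515,.14)):
    m=(W[...,0]>x0)&(W[...,0]<x1)&(W[...,2]>zl)&(W[...,2]<.185)&(W[...,1]>.2)&(W[...,1]<.36)
    P=W[m];print(nm,len(P))
    for y in np.arange(.22,.352,.004):
        Q=P[abs(P[:,1]-y)<.002]
        if len(Q)>2:print(" y%.3f n%d x %.4f..%.4f mid %.4f z95 %.4f"%(y,len(Q),*np.percentile(Q[:,0],[2,98]),np.percentile(Q[:,0],[2,98]).mean(),np.percentile(Q[:,2],95)))
E
```

```text
(array([0.5451, 0.2932, 0.3305]), array([[-0.001 ,  0.9998, -0.0206],
       [-0.0001, -0.0206, -0.9998],
       [-1.    , -0.001 ,  0.0001]]))
far 5448
 y0.228 n36 x 0.5997..0.6079 mid 0.6038 z95 0.1665
 y0.232 n74 x 0.5992..0.6083 mid 0.6037 z95 0.1671
 y0.236 n77 x 0.5996..0.6088 mid 0.6042 z95 0.1647
 y0.240 n76 x 0.5997..0.6092 mid 0.6044 z95 0.1622
 y0.244 n59 x 0.5998..0.6093 mid 0.6045 z95 0.1605
 y0.248 n19 x 0.6005..0.6190 mid 0.6098 z95 0.1662
 y0.252 n213 x 0.5870..0.6203 mid 0.6037 z95 0.1680
 y0.256 n224 x 0.5871..0.6199 mid 0.6035 z95 0.1680
 y0.260 n241 x 0.5873..0.6202 mid 0.6038 z95 0.1681
 y0.264 n215 x 0.5877..0.6208 mid 0.6042 z95 0.1680
 y0.268 n248 x 0.5874..0.6202 mid 0.6038 z95 0.1680
 y0.272 n464 x 0.5879..0.6215 mid 0.6047 z95 0.1675
 y0.276 n64 x 0.6005..0.6095 mid 0.6050 z95 0.1604
 y0.280 n74 x 0.5886..0.6206 mid 0.6046 z95 0.1679
 y0.284 n240 x 0.5881..0.6211 mid 0.6046 z95 0.1679
 y0.288 n313 x 0.5881..0.6221 mid 0.6051 z95 0.1678
 y0.292 n206 x 0.5909..0.6187 mid 0.6048 z95 0.1654
 y0.296 n209 x 0.5911..0.6186 mid 0.6048 z95 0.1650
 y0.300 n206 x 0.59
[... 1443 characters left out ...]
.4814..0.4906 mid 0.4860 z95 0.1600
 y0.296 n68 x 0.4817..0.4907 mid 0.4862 z95 0.1601
 y0.300 n70 x 0.4821..0.4910 mid 0.4865 z95 0.1606
 y0.304 n71 x 0.4816..0.4911 mid 0.4863 z95 0.1601
 y0.308 n72 x 0.4819..0.4911 mid 0.4865 z95 0.1604
 y0.312 n71 x 0.4821..0.4911 mid 0.4866 z95 0.1602
 y0.316 n72 x 0.4817..0.4913 mid 0.4865 z95 0.1601
 y0.320 n76 x 0.4821..0.4914 mid 0.4868 z95 0.1603
 y0.324 n72 x 0.4824..0.4915 mid 0.4870 z95 0.1604
 y0.328 n77 x 0.4823..0.4915 mid 0.4869 z95 0.1604
 y0.332 n75 x 0.4822..0.4917 mid 0.4870 z95 0.1603
 y0.336 n62 x 0.4832..0.4918 mid 0.4875 z95 0.1730
 y0.340 n218 x 0.4737..0.5010 mid 0.4873 z95 0.1757
 y0.348 n344 x 0.4559..0.5138 mid 0.4849 z95 0.1790
```

View pics/w1.png

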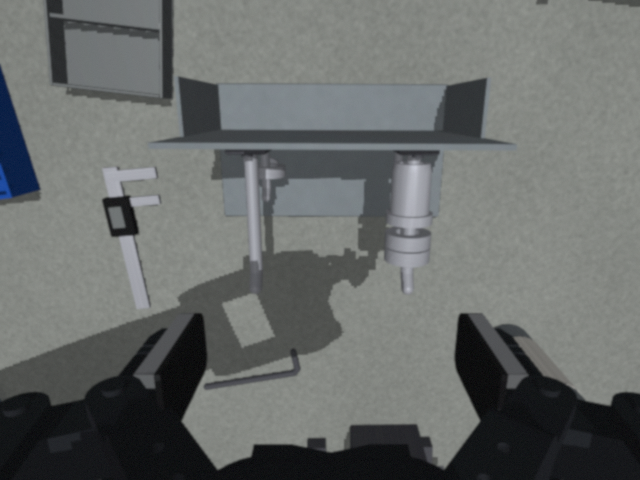

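The near view shows front/rear rings at rows 255/238 (col 408), bush head at row 218, and the empty hook at col 255. Positions match the sizes given: rod axes at z=0.155, 119 mm apart; ring pair y 0.250–0.273; head face y 0.2805. Going above the rings.

Request:
step_arm(
  increments=[
    [0.03, 0.0596, 0.031, 0],
    [0.1, 0.0596, 0.031, 0],
    [0.1, 0.0596, 0.031, 0],
    [0.1, 0.0596, 0.031, 0],
    [0.1, 0.0596, 0.031, 0],
    [0.1, 0.0596, 0.031, 0],
    [0.1, 0.0596, 0.031, 0],
  ],
  gripper=0.062,
  newtons=50,
)

```text
clock: 2.95
ee_pos: [0.6048, 0.2589, 0.2345]
tool_rot: [[0.005, 1.0, -0.024], [0.001, -0.024, -1.0], [-1.0, 0.005, -0.001]]
force: [0.7, -0.2, 0.3]
width: 0.726
```

Request:
step_arm(
  increments=[
    [0.04, -0.0005, -0.002, 0],
    [0.07, -0.0005, -0.002, 0],
    [0.09, -0.0005, -0.002, 0],
    [0.101, -0.0005, -0.002, 0],
    [0.101, -0.0005, -0.002, 0],
    [0.101, -0.0005, -0.002, 0],
    [0.101, -0.0005, -0.002, 0],
  ],
)

```text
clock: 3.65
ee_pos: [0.6047, 0.2608, 0.1326]
tool_rot: [[0.004, 1.0, -0.024], [0.001, -0.024, -1.0], [-1.0, 0.004, -0.001]]
force: [-0.7, 0.1, 1.3]
width: 0.729
```

Well placed. Close and check the forces.

Request:
step_arm(
  increments=[
    [0, 0, 0, 0],
    [0, 0, 0, 0],
    [0, 0, 0, 0],
    [0, 0, 0, 0],
    [0, 0, 0, 0],
    [0, 0, 0, 0],
    [0, 0, 0, 0],
  ],
  gripper=0.0,
)

```text
clock: 4.35
ee_pos: [0.6042, 0.2605, 0.1315]
tool_rot: [[0.002, 1.0, -0.024], [0.0, -0.024, -1.0], [-1.0, 0.002, -0.0]]
force: [-0.2, -0.0, 5.4]
width: 0.404
```

```bash
python3 - <<'E'
from h import *
np.set_printoptions(precision=4,suppress=True)
p,d,pose,W=wrist("w2");print(pose[0],state()["width"])
cv2.imwrite("pics/w2c.png",cv2.resize(p[80:400,150:510],None,fx=2,fy=1.8)[:,:,::-1])
E
```

```text
[0.6042 0.2605 0.1315] 0.4019722775174501
```

View pics/w2c.png

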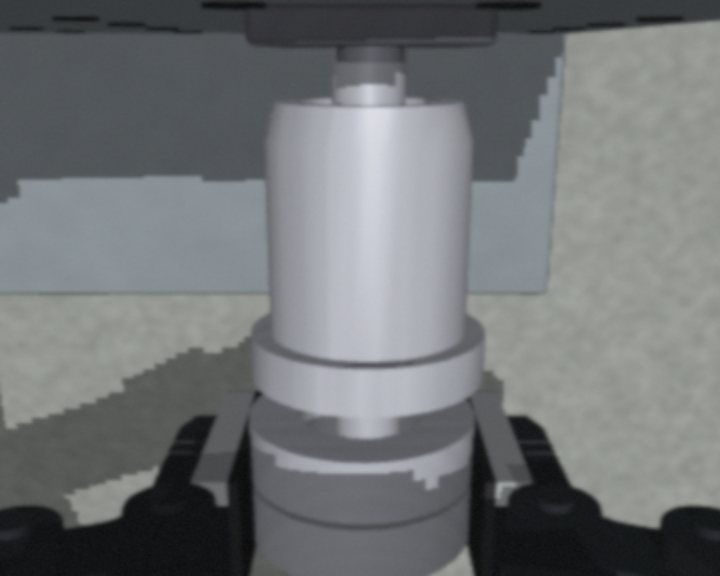

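Both rings are between the pads and the bush is clear. Lift to the nose-passing height and check it.

Request:
step_arm(
  increments=[
    [-0.004, 0, 0, 0],
    [-0.0085, 0, 0, 0],
    [-0.0085, 0, 0, 0],
    [-0.0085, 0, 0, 0],
    [-0.0085, 0, 0, 0],
  ],
)

```text
clock: 4.9
ee_pos: [0.6032, 0.2603, 0.1383]
tool_rot: [[-0.001, 1.0, -0.024], [-0.0, -0.024, -1.0], [-1.0, -0.001, 0.0]]
force: [0.7, 0.0, -1.6]
width: 0.4
```

Request:
step_arm(
  increments=[
    [-0.0015, 0.001, 0, 0],
    [-0.0017, 0.001, 0, 0],
    [-0.0017, 0.001, 0.01, 0],
    [-0.0017, 0.001, 0.018, 0],
    [-0.0017, 0.001, 0.018, 0],
  ],
)

```text
clock: 5.4
ee_pos: [0.6041, 0.241, 0.1404]
tool_rot: [[-0.0, 1.0, -0.025], [-0.0, -0.025, -1.0], [-1.0, -0.0, 0.0]]
force: [-0.7, -0.9, -1.9]
width: 0.402
```

Request:
step_arm(
  increments=[
    [0.0003, -0.0003, 0.01, 0],
    [0.0003, -0.0003, 0.02, 0],
    [0.0003, -0.0003, 0.03, 0],
    [0.0003, -0.0003, 0.04, 0],
    [0.0003, -0.0003, 0.055, 0],
    [0.0003, -0.0003, 0.055, 0],
  ],
)

```text
clock: 6.0
ee_pos: [0.6025, 0.1854, 0.1402]
tool_rot: [[-0.0, 1.0, -0.026], [-0.0, -0.026, -1.0], [-1.0, -0.0, 0.0]]
force: [-0.3, 0.8, -1.4]
width: 0.407
```

Rings are off the loaded hook. Move across to the spare hook's line.

Request:
step_arm(
  increments=[
    [0, -0.04, 0, 0],
    [0, -0.08, 0, 0],
    [0, -0.11, 0, 0],
    [0, -0.119, 0, 0],
    [0, -0.119, 0, 0],
    [0, -0.119, 0, 0],
  ],
)

```text
clock: 6.6
ee_pos: [0.4847, 0.1903, 0.1409]
tool_rot: [[0.002, 1.0, -0.024], [0.0, -0.024, -1.0], [-1.0, 0.002, -0.0]]
force: [-0.4, 0.6, -2.1]
width: 0.403
```

```bash
python3 - <<'E'
from h import *
np.set_printoptions(precision=4,suppress=True)
p,d,pose,W=wrist("w3");print(pose[0],pose[1],state()["width"])
cv2.imwrite("pics/w3c.png",cv2.resize(p[80:480,150:510],None,fx=2,fy=1.5)[:,:,::-1])
m=(W[...,0]>.45)&(W[...,0]<.52)&(W[...,2]>.13)&(W[...,2]<.19)&(W[...,1]>.15)&(W[...,1]<.34)
P=W[m]
for y in np.arange(.16,.34,.005):
    Q=P[abs(P[:,1]-y)<.0025]
    if len(Q)>4:print(" y%.3f n%d x %.4f..%.4f mid %.4f z95 %.4f"%(y,len(Q),*np.percentile(Q[:,0],[2,98]),np.percentile(Q[:,0],[2,98]).mean(),np.percentile(Q[:,2],95)))
E
```

```text
[0.4847 0.1903 0.1409] [[ 0.002   0.9997 -0.0242]
 [ 0.0003 -0.0242 -0.9997]
 [-1.      0.002  -0.0003]] 0.3977840054725088
 y0.180 n1081 x 0.4656..0.5030 mid 0.4843 z95 0.1790
 y0.185 n1971 x 0.4657..0.5031 mid 0.4844 z95 0.1796
 y0.190 n2083 x 0.4658..0.5032 mid 0.4845 z95 0.1799
 y0.195 n4021 x 0.4538..0.5187 mid 0.4863 z95 0.1858
 y0.200 n6819 x 0.4546..0.5132 mid 0.4839 z95 0.1885
 y0.205 n3596 x 0.4570..0.5094 mid 0.4832 z95 0.1878
 y0.230 n263 x 0.4802..0.4886 mid 0.4844 z95 0.1668
 y0.235 n634 x 0.4797..0.4892 mid 0.4844 z95 0.1669
 y0.240 n643 x 0.4797..0.4891 mid 0.4844 z95 0.1643
 y0.245 n582 x 0.4798..0.4893 mid 0.4846 z95 0.1608
 y0.250 n576 x 0.4800..0.4894 mid 0.4847 z95 0.1602
 y0.255 n605 x 0.4802..0.4898 mid 0.4850 z95 0.1601
 y0.260 n637 x 0.4801..0.4899 mid 0.4850 z95 0.1602
 y0.265 n655 x 0.4803..0.4899 mid 0.4851 z95 0.1602
 y0.270 n670 x 0.4805..0.4900 mid 0.4853 z95 0.1602
 y0.275 n694 x 0.4807..0.4901 mid 0.4854 z95 0.1602
 y0.280 n727 x 0.4806..0.4902 mid 0.4854 z95 0.1603
 y0.285 n776 x 0.4808..0.4905 mid 0.4857 z95 0.1603
 y0.290 n602 x 0.4810..0.4906 mid 0.4858 z95 0.1602
```

View pics/w3c.png

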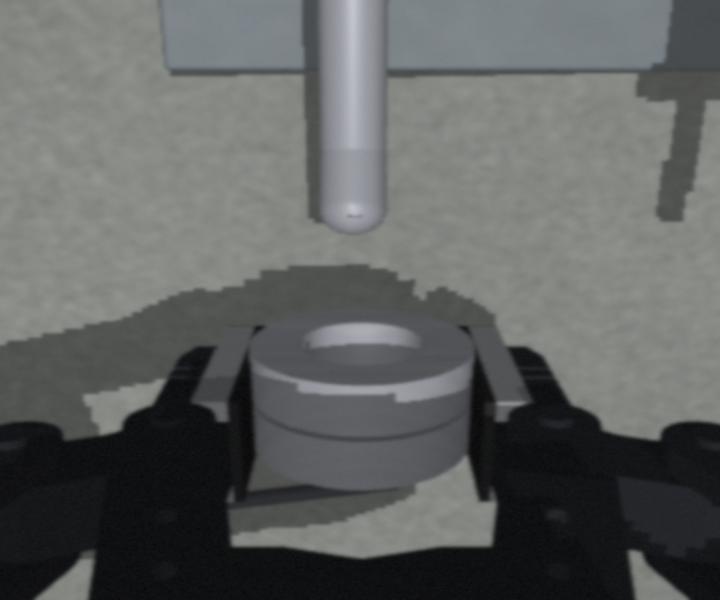

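```bash
python3 - <<'E'
from h import *
f=np.load("pics/w3.npz");W=cloud(f["d"],cams.calibration("wrist"),(f["e"],f["R"]))
for x in(.478,.4845,.491):
  for y in (.181,.185,.193,.197):
    P=W[(abs(W[...,0]-x)<.002)&(abs(W[...,1]-y)<.002)&(W[...,2]>.13)];print(x,y,len(P),P[:,2].max() if len(P) else 0, np.median(P[:,2]) if len(P) else 0)
E
```

```text
0.478 0.181 112 0.1769306514742442 0.17555202466004796
0.478 0.185 146 0.17731310694370556 0.17562334246407793
0.478 0.193 157 0.17746251723595668 0.1753070923669306
0.478 0.197 280 0.2154332772391372 0.17486403323003485
0.4845 0.181 119 0.17812617350820392 0.17673550996948956
0.4845 0.185 156 0.17827342288436185 0.17682270810303558
0.4845 0.193 214 0.1779707270196924 0.1762783054587993
0.4845 0.197 304 0.2153584948780416 0.17619390683764444
0.491 0.181 119 0.17702432610913593 0.17552161023038898
0.491 0.185 155 0.1770991324845784 0.1754614618946916
0.491 0.193 169 0.17773501480251583 0.17542161623786223
0.491 0.197 328 0.2159085541817865 0.1751051167535349
```

Request:
step_arm(
  increments=[
    [0.0006, -0.001, 0, 0],
    [0.0006, -0.001, -0.01, 0],
    [0.0006, -0.001, -0.02, 0],
    [0.0006, -0.001, -0.028, 0],
    [0.0006, -0.001, -0.036, 0],
    [0.0006, -0.001, -0.036, 0],
  ],
)

```text
clock: 7.25
ee_pos: [0.4833, 0.2274, 0.1396]
tool_rot: [[0.0, 1.0, -0.022], [0.0, -0.022, -1.0], [-1.0, 0.0, -0.0]]
force: [0.7, 0.4, -0.5]
width: 0.4
```

Request:
step_arm(
  increments=[
    [-0.0003, 0.0009, 0, 0],
    [-0.0003, 0.0009, -0.01, 0],
    [-0.0003, 0.0009, -0.02, 0],
    [-0.0003, 0.0009, -0.03, 0],
    [-0.0003, 0.0009, -0.043, 0],
    [-0.0003, 0.0009, -0.043, 0],
    [-0.0003, 0.0009, -0.043, 0],
  ],
)

```text
clock: 7.95
ee_pos: [0.4851, 0.2696, 0.1397]
tool_rot: [[-0.0, 1.0, -0.023], [-0.0, -0.023, -1.0], [-1.0, -0.0, 0.0]]
force: [0.2, -0.4, -2.0]
width: 0.403
```

Now lower until the rings hang (about 8 mm), and release to a modest opening.

Request:
step_arm(
  increments=[
    [0.004, 0, 0, 0],
    [0.007, 0, 0, 0],
    [0.008, 0, 0, 0],
    [0.008, 0, 0, 0],
    [0.008, 0, 0, 0],
  ],
)

```text
clock: 8.45
ee_pos: [0.4853, 0.2691, 0.1318]
tool_rot: [[-0.0, 1.0, -0.024], [0.0, -0.024, -1.0], [-1.0, -0.0, -0.0]]
force: [-0.1, 0.6, -0.9]
width: 0.401
```

Request:
step_arm(
  increments=[
    [0, 0, 0, 0],
    [0, 0, 0, 0],
    [0, 0, 0, 0],
    [0, 0, 0, 0],
    [0, 0, 0, 0],
  ],
  gripper=0.062,
)

```text
clock: 8.95
ee_pos: [0.4853, 0.2693, 0.132]
tool_rot: [[0.0, 1.0, -0.024], [0.0, -0.024, -1.0], [-1.0, 0.0, -0.0]]
force: [0.3, 0.3, 0.1]
width: 0.724
```

Request:
step_arm(
  increments=[
    [-0.04, 0, 0, 0],
    [-0.08, 0, 0, 0],
    [-0.1, 0, 0, 0],
    [-0.1, 0, 0, 0],
    [-0.1, 0, 0, 0],
  ],
)

```text
clock: 9.45
ee_pos: [0.4851, 0.2692, 0.2315]
tool_rot: [[-0.0, 1.0, -0.024], [-0.0, -0.024, -1.0], [-1.0, -0.0, 0.0]]
force: [0.1, 0.4, 0.1]
width: 0.726
```

```bash
python3 - <<'E'
from h import *
np.set_printoptions(precision=4,suppress=True)
p,d,pose,W=wrist("w4");print(pose[0],state()["width"])
for nm,x0,x1 in (("far",.57,.635),("near",.455,.515)):
    m=(W[...,0]>x0)&(W[...,0]<x1)&(W[...,2]>.14)&(W[...,2]<.185)&(W[...,1]>.2)&(W[...,1]<.34)
    P=W[m]
    for y in np.arange(.222,.34,.003):
        Q=P[abs(P[:,1]-y)<.0015]
        if len(Q)>2:print(" y%.3f x %.4f..%.4f z95 %.4f"%(y,*np.percentile(Q[:,0],[2,98]),np.percentile(Q[:,2],95)))
E
```

```text
[0.4851 0.2692 0.2315] 0.7293187491456113
 y0.225 x 0.6018..0.6032 z95 0.1649
 y0.228 x 0.5994..0.6070 z95 0.1670
 y0.231 x 0.5990..0.6074 z95 0.1671
 y0.234 x 0.5992..0.6081 z95 0.1656
 y0.237 x 0.5990..0.6080 z95 0.1639
 y0.240 x 0.5993..0.6077 z95 0.1618
 y0.243 x 0.5994..0.6080 z95 0.1601
 y0.246 x 0.5995..0.6080 z95 0.1603
 y0.249 x 0.5995..0.6081 z95 0.1602
 y0.252 x 0.5996..0.6086 z95 0.1601
 y0.255 x 0.5998..0.6082 z95 0.1606
 y0.258 x 0.5996..0.6085 z95 0.1601
 y0.261 x 0.5998..0.6084 z95 0.1602
 y0.264 x 0.5998..0.6086 z95 0.1602
 y0.267 x 0.5997..0.6084 z95 0.1604
 y0.270 x 0.6000..0.6085 z95 0.1603
 y0.273 x 0.6002..0.6086 z95 0.1599
 y0.276 x 0.6000..0.6086 z95 0.1598
 y0.279 x 0.6000..0.6093 z95 0.1602
 y0.282 x 0.5876..0.6177 z95 0.1679
 y0.285 x 0.5876..0.6178 z95 0.1679
 y0.288 x 0.5878..0.6208 z95 0.1678
 y0.291 x 0.5904..0.6159 z95 0.1649
 y0.294 x 0.5907..0.6157 z95 0.1649
 y0.297 x 0.5910..0.6157 z95 0.1648
 y0.300 x 0.5909..0.6161 z95 0.1649
 y0.303 x 0.5909..0.6166 z95 0.1648
 y0.306 x 0.5910..0.6164 z95 0.1649
 y0.309 x 0.5910..0.6163 z95 0.1650
 y0.312 x 0.59
[... 1013 characters left out ...]
.5020 z95 0.1671
 y0.285 x 0.4809..0.4904 z95 0.1602
 y0.288 x 0.4810..0.4904 z95 0.1602
 y0.291 x 0.4811..0.4905 z95 0.1599
 y0.294 x 0.4812..0.4905 z95 0.1602
 y0.297 x 0.4812..0.4906 z95 0.1604
 y0.300 x 0.4813..0.4907 z95 0.1601
 y0.303 x 0.4814..0.4907 z95 0.1602
 y0.306 x 0.4815..0.4907 z95 0.1600
 y0.309 x 0.4816..0.4908 z95 0.1601
 y0.312 x 0.4817..0.4908 z95 0.1601
 y0.315 x 0.4818..0.4909 z95 0.1601
 y0.318 x 0.4819..0.4909 z95 0.1601
 y0.321 x 0.4820..0.4910 z95 0.1603
 y0.324 x 0.4821..0.4910 z95 0.1603
 y0.327 x 0.4822..0.4911 z95 0.1602
 y0.330 x 0.4820..0.4914 z95 0.1602
 y0.333 x 0.4818..0.4917 z95 0.1602
 y0.336 x 0.4819..0.4918 z95 0.1731
 y0.339 x 0.4739..0.5003 z95 0.1755
```

View pics/w4.png

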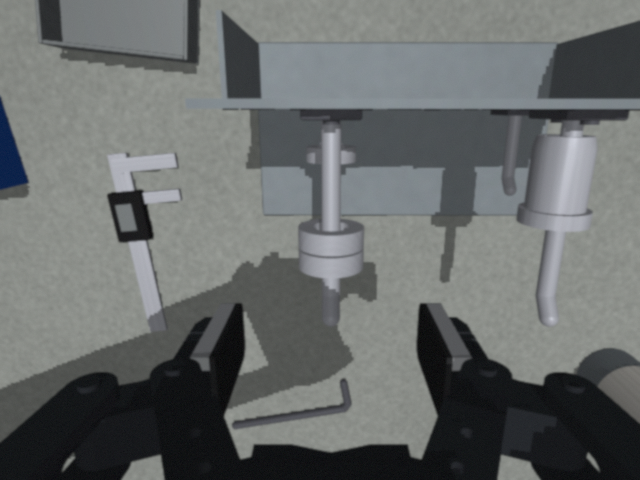

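Both rings hang on the spare hook (about (331,248)), clear of its nose. The bush alone is left on the far hook, head face y=0.2806. Quick check of the finger shape before choosing the head grip.

```bash
python3 - <<'E'
from h import *
for n in ("w4","w3"):
    f=np.load(f"pics/{n}.npz");W=cloud(f["d"],cams.calibration("wrist"),(f["e"],f["R"]));T=(W-f["e"])@f["R"]
    print(n)
    for x in np.arange(-.07,.006,.005):
        m=(abs(T[...,0]-x)<.0025)&(abs(T[...,1])<.06)&(abs(T[...,1])>.0195)&(abs(T[...,2])<.05)
        Q=T[m]
        if len(Q)>5:print(" x%.3f n%d z %.4f..%.4f |y| %.4f..%.4f"%(x,len(Q),Q[:,2].min(),Q[:,2].max(),abs(Q[:,1]).min(),abs(Q[:,1]).max()))
E
```

```text
w4
 x-0.070 n3688 z -0.0175..-0.0008 |y| 0.0208..0.0600
 x-0.065 n2923 z -0.0169..0.0096 |y| 0.0234..0.0600
 x-0.060 n10976 z -0.0144..0.0133 |y| 0.0271..0.0600
 x-0.055 n3984 z -0.0139..0.0135 |y| 0.0284..0.0599
 x-0.050 n2197 z -0.0138..-0.0050 |y| 0.0310..0.0600
 x-0.045 n1064 z -0.0127..0.0040 |y| 0.0305..0.0514
 x-0.040 n1360 z -0.0114..0.0119 |y| 0.0305..0.0379
 x-0.035 n1332 z -0.0114..0.0121 |y| 0.0305..0.0449
 x-0.030 n1247 z -0.0116..0.0120 |y| 0.0304..0.0451
 x-0.025 n1093 z -0.0115..0.0118 |y| 0.0305..0.0450
 x-0.020 n999 z -0.0112..0.0119 |y| 0.0305..0.0449
 x-0.015 n887 z -0.0113..0.0118 |y| 0.0305..0.0445
 x-0.010 n549 z -0.0111..0.0118 |y| 0.0306..0.0428
 x-0.005 n135 z -0.0090..0.0103 |y| 0.0306..0.0316
w3
 x-0.070 n4469 z -0.0178..0.0005 |y| 0.0195..0.0587
 x-0.065 n3352 z -0.0171..0.0096 |y| 0.0195..0.0565
 x-0.060 n5211 z -0.0128..0.0133 |y| 0.0195..0.0542
 x-0.055 n9176 z -0.0139..0.0130 |y| 0.0195..0.0527
 x-0.050 n2827 z -0.0140..0.0133 |y| 0.0195..0.0499
 x-0.045 n1678 z -0.0139..-0.0053 |y| 0.0195..0.0481
 x-0.040 n433 z -0.0125..0.0105 |y| 0.0195..0.0362
 x-0.035 n297 z -0.0114..0.0121 |y| 0.0195..0.0239
 x-0.030 n505 z -0.0113..-0.0058 |y| 0.0195..0.0309
 x-0.025 n499 z -0.0111..-0.0055 |y| 0.0195..0.0309
 x-0.020 n454 z -0.0110..-0.0053 |y| 0.0195..0.0309
 x-0.015 n442 z -0.0111..-0.0054 |y| 0.0195..0.0310
 x-0.010 n336 z -0.0111..-0.0056 |y| 0.0195..0.0308
 x-0.005 n110 z -0.0110..-0.0059 |y| 0.0196..0.0289
```

Request:
step_arm(
  increments=[
    [0, 0.04, -0.003, 0],
    [0, 0.08, -0.01, 0],
    [0, 0.11, -0.01, 0],
    [0, 0.1193, -0.01, 0],
    [0, 0.1193, -0.01, 0],
    [0.04, 0.1193, -0.01, 0],
    [0.07, 0.1193, -0.01, 0],
    [0.09, 0.1193, -0.01, 0],
    [0.0955, 0.1193, -0.01, 0],
    [0.0955, 0.1193, -0.01, 0],
    [0.0955, 0.1193, -0.01, 0],
    [0.0955, 0.1193, -0.01, 0],
  ],
)

```text
clock: 10.7
ee_pos: [0.6056, 0.2767, 0.1384]
tool_rot: [[0.003, 1.0, -0.024], [0.001, -0.024, -1.0], [-1.0, 0.003, -0.001]]
force: [0.2, -0.1, -1.5]
width: 0.723
```

Request:
step_arm(
  increments=[
    [0.0015, -0.0008, 0, 0],
    [0.0015, -0.0008, 0, 0],
    [0.0015, -0.0008, 0, 0],
  ],
)

```text
clock: 11.0
ee_pos: [0.604, 0.2764, 0.1351]
tool_rot: [[0.0, 1.0, -0.024], [0.0, -0.024, -1.0], [-1.0, 0.0, -0.0]]
force: [-1.2, -0.2, 0.9]
width: 0.726
```

Request:
step_arm(
  increments=[
    [0, 0, 0, 0],
    [0, 0, 0, 0],
    [0, 0, 0, 0],
    [0, 0, 0, 0],
    [0, 0, 0, 0],
    [0, 0, 0, 0],
    [0, 0, 0, 0],
  ],
  gripper=0.0,
  newtons=80,
)

```text
clock: 11.7
ee_pos: [0.6043, 0.2765, 0.1353]
tool_rot: [[0.001, 1.0, -0.024], [0.0, -0.024, -1.0], [-1.0, 0.001, -0.0]]
force: [0.2, 0.1, 3.4]
width: 0.373
```

```bash
python3 - <<'E'
from h import *
np.set_printoptions(precision=4,suppress=True)
p,d,pose,W=wrist("w5");print(pose[0],state()["width"],state()["force"])
cv2.imwrite("pics/w5c.png",cv2.resize(p[80:480,150:510],None,fx=2,fy=1.5)[:,:,::-1])
m=(abs(W[...,0]-.604)<.0195)&(W[...,2]>.155)&(W[...,2]<.185)&(W[...,1]>.25)&(W[...,1]<.332)
P=W[m]
for y in np.arange(.26,.332,.003):
    Q=P[abs(P[:,1]-y)<.0015]
    if len(Q)>2:print(" y%.3f n%d x %.4f..%.4f z95 %.4f"%(y,len(Q),*np.percentile(Q[:,0],[2,98]),np.percentile(Q[:,2],95)))
E
```

```text
[0.6043 0.2765 0.1353] 0.3715781012049368 [-0.8556  0.9387  3.2214]
 y0.260 n228 x 0.6003..0.6097 z95 0.1603
 y0.263 n231 x 0.6004..0.6199 z95 0.1602
 y0.266 n439 x 0.5862..0.6216 z95 0.1734
 y0.269 n529 x 0.5864..0.6216 z95 0.1750
 y0.272 n574 x 0.5865..0.6217 z95 0.1780
 y0.275 n513 x 0.5865..0.6218 z95 0.1778
 y0.278 n344 x 0.5866..0.6218 z95 0.1795
 y0.281 n644 x 0.5867..0.6224 z95 0.1786
 y0.284 n1301 x 0.5860..0.6227 z95 0.1744
 y0.287 n2064 x 0.5848..0.6233 z95 0.1817
 y0.290 n1518 x 0.5857..0.6192 z95 0.1683
 y0.293 n805 x 0.5915..0.6181 z95 0.1649
 y0.296 n808 x 0.5920..0.6181 z95 0.1649
 y0.299 n857 x 0.5919..0.6183 z95 0.1649
 y0.302 n853 x 0.5921..0.6183 z95 0.1649
 y0.305 n851 x 0.5923..0.6186 z95 0.1649
 y0.308 n921 x 0.5922..0.6189 z95 0.1650
 y0.311 n917 x 0.5927..0.6189 z95 0.1649
 y0.314 n910 x 0.5928..0.6192 z95 0.1651
 y0.317 n961 x 0.5929..0.6191 z95 0.1650
 y0.320 n978 x 0.5929..0.6194 z95 0.1649
 y0.323 n1038 x 0.5934..0.6191 z95 0.1646
 y0.326 n1053 x 0.5944..0.6182 z95 0.1639
 y0.329 n507 x 0.5954..0.6113 z95 0.1615
 y0.332 n63 x 0.6019..0.6117 z95 0.1600
```

View pics/w5c.png

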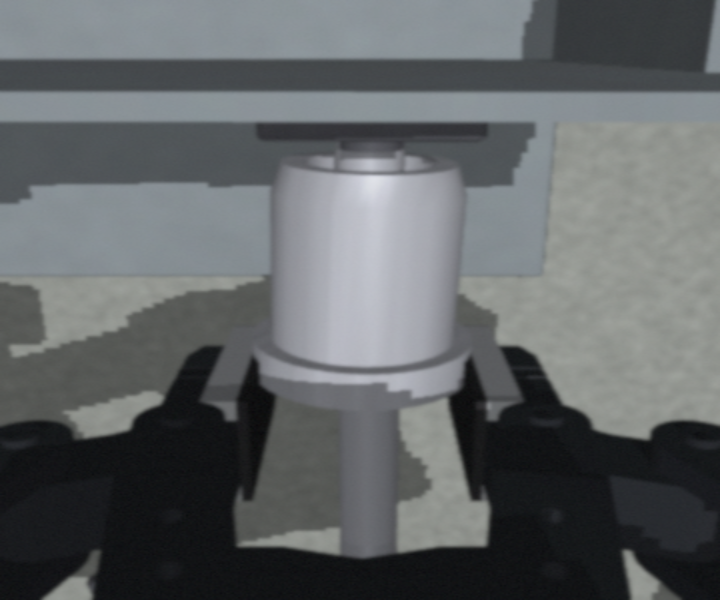

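Bush held by its head, rear edge free. Lift and check.

Request:
step_arm(
  increments=[
    [-0.004, 0, 0, 0],
    [-0.008, 0, 0, 0],
    [-0.0095, 0, 0, 0],
    [-0.0095, 0, 0, 0],
    [-0.0095, 0, 0, 0],
  ],
)

```text
clock: 12.25
ee_pos: [0.6037, 0.2763, 0.1441]
tool_rot: [[-0.001, 1.0, -0.024], [-0.0, -0.024, -1.0], [-1.0, -0.001, 0.0]]
force: [0.3, -0.2, -1.8]
width: 0.375
```

```bash
python3 - <<'E'
from h import *
np.set_printoptions(precision=4,suppress=True)
p,d,pose,W=wrist("w6");print(pose[0],state()["width"],state()["force"])
m=(abs(W[...,0]-.604)<.0195)&(W[...,2]>.155)&(W[...,2]<.185)&(W[...,1]>.25)&(W[...,1]<.332)
P=W[m]
for y in np.arange(.278,.332,.003):
    Q=P[abs(P[:,1]-y)<.0015]
    Z=Q[abs(Q[:,0]-.605)<.003]
    if len(Z)>2:print(" y%.3f n%d x %.4f..%.4f z95 %.4f"%(y,len(Q),*np.percentile(Q[:,0],[2,98]),np.percentile(Z[:,2],95)))
E
```

```text
[0.6037 0.2763 0.1441] 0.3708704000802731 [-0.0147  0.6651 -1.6765]
 y0.281 n564 x 0.5862..0.6222 z95 0.1769
 y0.284 n1295 x 0.5854..0.6224 z95 0.1769
 y0.287 n2000 x 0.5848..0.6232 z95 0.1770
 y0.290 n1656 x 0.5870..0.6198 z95 0.1767
 y0.293 n844 x 0.5900..0.6180 z95 0.1738
 y0.296 n843 x 0.5905..0.6179 z95 0.1737
 y0.299 n867 x 0.5909..0.6182 z95 0.1739
 y0.302 n886 x 0.5912..0.6185 z95 0.1739
 y0.305 n911 x 0.5911..0.6185 z95 0.1739
 y0.308 n910 x 0.5915..0.6188 z95 0.1737
 y0.311 n945 x 0.5914..0.6188 z95 0.1736
 y0.314 n957 x 0.5917..0.6190 z95 0.1737
 y0.317 n981 x 0.5918..0.6193 z95 0.1734
 y0.320 n1003 x 0.5919..0.6196 z95 0.1735
 y0.323 n1071 x 0.5921..0.6193 z95 0.1733
 y0.326 n1317 x 0.5930..0.6186 z95 0.1724
 y0.329 n511 x 0.5934..0.6112 z95 0.1710
```

Bush is level (sleeve top 0.1738→0.1733), axis about 3.6 mm above the rod. Pull out.

Request:
step_arm(
  increments=[
    [0, 0.0003, 0.008, 0],
    [0, 0.0003, 0.016, 0],
    [0, 0.0003, 0.024, 0],
    [0, 0.0003, 0.032, 0],
    [0, 0.0003, 0.032, 0],
  ],
)

```text
clock: 12.8
ee_pos: [0.6036, 0.243, 0.1444]
tool_rot: [[-0.0, 1.0, -0.026], [-0.0, -0.026, -1.0], [-1.0, -0.0, 0.0]]
force: [-0.2, -0.3, -1.1]
width: 0.373
```

Request:
step_arm(
  increments=[
    [0.0002, 0, 0.01, 0],
    [0.0002, 0, 0.02, 0],
    [0.0002, 0, 0.03, 0],
    [0.0002, 0, 0.04, 0],
    [0.0002, 0, 0.05, 0],
    [0.0002, 0, 0.06, 0],
    [0.0002, 0, 0.075, 0],
    [0.0002, 0, 0.09, 0],
    [0.0002, 0, 0.09, 0],
  ],
)

```text
clock: 13.7
ee_pos: [0.6014, 0.1524, 0.1442]
tool_rot: [[-0.0, 1.0, -0.026], [-0.0, -0.026, -1.0], [-1.0, -0.0, 0.0]]
force: [0.2, 0.5, -1.0]
width: 0.376
```

Bush is free of the hook. Raise it, cross over the plate, turn to the plate's yaw, and look from there.

Request:
step_arm(
  increments=[
    [-0.04, 0, 0, 0],
    [-0.08, 0, 0, 0],
    [-0.11, 0, 0.01, 0],
    [-0.116, -0.008, 0.04, 0],
    [-0.116, -0.018, 0.085, -0.01],
    [-0.116, -0.028, 0.13, -0.021],
    [-0.116, -0.037, 0.175, -0.021],
    [-0.116, -0.046, 0.22, -0.021],
    [-0.116, -0.055, 0.265, -0.021],
    [-0.116, -0.064, 0.305, -0.021],
    [-0.116, -0.072, 0.34, -0.021],
    [-0.116, -0.0766, 0.3645, -0.021],
    [-0.116, -0.0766, 0.3645, -0.021],
    [-0.116, -0.0766, 0.3645, -0.021],
    [-0.116, -0.0766, 0.3645, -0.021],
  ],
)

```text
clock: 15.2
ee_pos: [0.5163, -0.2072, 0.2602]
tool_rot: [[0.0, 1.0, -0.002], [0.0, -0.002, -1.0], [-1.0, 0.0, -0.0]]
force: [0.6, -0.1, -1.1]
width: 0.375
```

```bash
python3 - <<'E'
from h import *
np.set_printoptions(precision=4,suppress=True)
p,d,pose,W=wrist("w7");print(pose,state()["width"],state()["force"])
cv2.imwrite("pics/w7c.png",p[:,:,::-1])
P=W.reshape(-1,3);P=P[np.isfinite(P[:,0])]
Q=P[(abs(P[:,2]-.176)<.005)&(P[:,1]>-.14)&(P[:,1]<-.08)&(P[:,0]<.72)]
print("plate top n",len(Q),"z",np.median(Q[:,2]),Q.min(0),Q.max(0),"xmin pct",np.percentile(Q[:,0],[.2,1]))
# worked-face edge: min y per x bin
xs=np.arange(.5,.67,.01);e=[Q[abs(Q[:,0]-x)<.005][:,1].min() if (abs(Q[:,0]-x)<.005).sum()>5 else np.nan for x in xs];print("face edge y",np.array(e))
ok=np.isfinite(e);print(np.polyfit(xs[ok],np.array(e)[ok],1))
# near edge
for y in (-.128,-.12,-.11,-.1):
    R=Q[abs(Q[:,1]-y)<.003];print(" near edge x at y",y,len(R),R[:,0].min() if len(R) else 0,R[:,0].max() if len(R) else 0)
e=pose[0]
B=P[(abs(P[:,0]-e[0])<.018)&(P[:,1]>e[1]-.0)&(P[:,1]<e[1]+.06)&(P[:,2]>.255)&(P[:,2]<.31)]
for y in np.arange(0,.06,.003):
    R=B[abs(B[:,1]-e[1]-y)<.0015];
    Z=R[abs(R[:,0]-e[0])<.003]
    if len(Z)>3:print(" dy%.3f x-rel %.4f..%.4f ztop-rel %.4f"%(y,*(np.percentile(R[:,0],[1,99])-e[0]),np.percentile(Z[:,2],95)-e[2]))
E
```

```text
(array([ 0.5163, -0.2072,  0.2602]), array([[ 0.0001,  1.    , -0.0019],
       [ 0.0004, -0.0019, -1.    ],
       [-1.    ,  0.0001, -0.0004]])) 0.37293129469057684 [-0.7236 -0.007  -1.5371]
plate top n 36351 z 0.1755249483669425 [ 0.49   -0.134   0.1728] [ 0.6735 -0.0872  0.1786] xmin pct [0.4906 0.492 ]
face edge y [-0.1332 -0.1332 -0.1332 -0.1333 -0.1333 -0.1333 -0.1333 -0.1333 -0.1334
 -0.1334 -0.1339 -0.1339 -0.1339 -0.1339 -0.134  -0.134  -0.134  -0.134 ]
[-0.006 -0.13 ]
 near edge x at y -0.128 4547 0.49018893045847106 0.6725645639317488
 near edge x at y -0.12 4641 0.49028436035359074 0.6715612276709343
 near edge x at y -0.11 4758 0.49035363581507585 0.6687754929727643
 near edge x at y -0.1 4876 0.4902902735991773 0.6666975207582206
 dy0.006 x-rel -0.0178..0.0177 ztop-rel 0.0329
 dy0.009 x-rel -0.0178..0.0179 ztop-rel 0.0330
 dy0.012 x-rel -0.0178..0.0178 ztop-rel 0.0328
 dy0.015 x-rel -0.0173..0.0139 ztop-rel 0.0315
 dy0.018 x-rel -0.0141..0.0141 ztop-rel 0.0296
 dy0.021 x-rel -0.0136..0.0144 ztop-rel 0.0299
 dy0.024 x-rel -0.0139..0.0145 ztop-rel 0.0297
 dy0.027 x-rel -0.0135..0.0146 ztop-rel 0.0297
 dy0.030 x-rel -0.0136..0.0148 ztop-rel 0.0297
 dy0.033 x-rel -0.0134..0.0146 ztop-rel 0.0295
 dy0.036 x-rel -0.0132..0.0149 ztop-rel 0.0296
 dy0.039 x-rel -0.0132..0.0148 ztop-rel 0.0294
 dy0.042 x-rel -0.0132..0.0151 ztop-rel 0.0294
 dy0.045 x-rel -0.0131..0.0151 ztop-rel 0.0292
 dy0.048 x-rel -0.0127..0.0146 ztop-rel 0.0287
 dy0.051 x-rel -0.0119..0.0139 ztop-rel 0.0280
```

View pics/w7c.png

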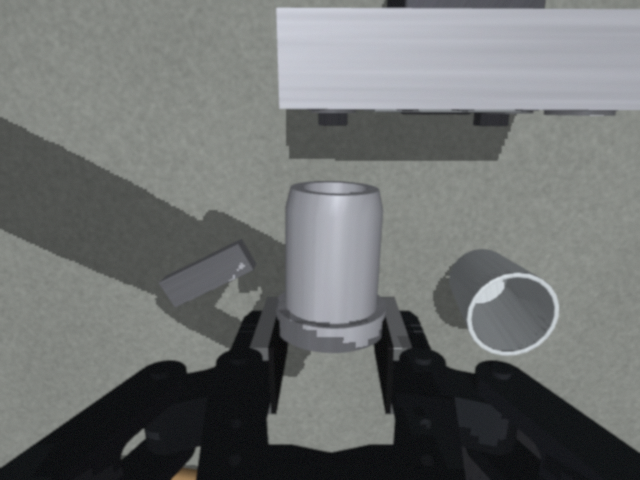

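The picture shows the bush level in the grip at (333,250), with the plate's near top edge at (282,105). Bore axis works out at x=0.518, z=0.148, face y≈−0.133. The top camera gave x=0.515, but it was also off by 3 mm on the hooks, so I trust the wrist camera. Lower to bore height.

Request:
step_arm(
  increments=[
    [0.04, 0.002, 0, -0.02],
    [0.08, 0.002, 0, -0.02],
    [0.11, 0.002, 0, -0.02],
    [0.1268, 0.002, 0, -0.02],
    [0.1268, 0.002, 0, -0.02],
    [0.1268, 0.002, 0, -0.02],
    [0.1268, 0.002, 0, -0.02],
  ],
)

```text
clock: 15.95
ee_pos: [0.5192, -0.2084, 0.1353]
tool_rot: [[0.003, 1.0, 0.018], [-0.002, 0.018, -1.0], [-1.0, 0.003, 0.002]]
force: [-0.5, 0.8, -0.9]
width: 0.374
```

```bash
python3 - <<'E'
from h import *
np.set_printoptions(precision=4,suppress=True)
p,d,pose,W=wrist("w8");print(pose,state()["width"],state()["force"])
P=W.reshape(-1,3);P=P[np.isfinite(P[:,0])]
Q=P[(abs(P[:,2]-.176)<.004)&(P[:,1]>-.14)&(P[:,1]<-.08)&(P[:,0]<.6)]
if len(Q):print("plate",len(Q),np.median(Q[:,2]),Q.min(0),Q.max(0))
e=pose[0]
B=P[(abs(P[:,0]-e[0])<.018)&(P[:,1]>e[1])&(P[:,1]<e[1]+.06)&(P[:,2]>e[2])&(P[:,2]<e[2]+.05)]
for y in np.arange(.009,.06,.003):
    R=B[abs(B[:,1]-e[1]-y)<.0015];
    Z=R[abs(R[:,0]-e[0])<.003]
    if len(Z)>3:print(" dy%.3f x %.4f..%.4f mid %.4f ztop %.4f"%(y,*(np.percentile(R[:,0],[1,99])),np.percentile(R[:,0],[1,99]).mean(),np.percentile(Z[:,2],95)))
E
```

```text
(array([ 0.5192, -0.2084,  0.1353]), array([[ 0.0028,  0.9998,  0.0177],
       [-0.0018,  0.0177, -0.9998],
       [-1.    ,  0.0027,  0.0018]])) 0.3732078239064959 [ 0.7938  0.2029 -0.5545]
plate 45886 0.17550907050921863 [ 0.4898 -0.1337  0.1721] [ 0.5896 -0.1109  0.178 ]
 dy0.009 x 0.5014..0.5370 mid 0.5192 ztop 0.1682
 dy0.012 x 0.5014..0.5371 mid 0.5193 ztop 0.1680
 dy0.015 x 0.5026..0.5329 mid 0.5177 ztop 0.1671
 dy0.018 x 0.5047..0.5331 mid 0.5189 ztop 0.1650
 dy0.021 x 0.5047..0.5330 mid 0.5189 ztop 0.1649
 dy0.024 x 0.5042..0.5331 mid 0.5186 ztop 0.1650
 dy0.027 x 0.5052..0.5333 mid 0.5192 ztop 0.1649
 dy0.030 x 0.5052..0.5331 mid 0.5191 ztop 0.1648
 dy0.033 x 0.5051..0.5333 mid 0.5192 ztop 0.1647
 dy0.036 x 0.5050..0.5334 mid 0.5192 ztop 0.1647
 dy0.039 x 0.5053..0.5332 mid 0.5192 ztop 0.1646
 dy0.042 x 0.5052..0.5335 mid 0.5193 ztop 0.1647
 dy0.045 x 0.5051..0.5335 mid 0.5193 ztop 0.1646
 dy0.048 x 0.5056..0.5329 mid 0.5193 ztop 0.1639
 dy0.051 x 0.5064..0.5322 mid 0.5193 ztop 0.1631
```

Request:
step_arm(
  increments=[
    [0.0003, -0.0008, 0, 0],
    [0.0003, -0.0008, 0, 0],
    [0.0003, -0.0008, 0, 0],
    [0.0003, -0.0008, 0, 0],
  ],
)

```text
clock: 16.4
ee_pos: [0.5172, -0.2082, 0.1332]
tool_rot: [[0.0, 1.0, 0.017], [-0.0, 0.017, -1.0], [-1.0, 0.0, 0.0]]
force: [0.6, 1.1, -1.6]
width: 0.372
```

Request:
step_arm(
  increments=[
    [0, 0.001, 0, 0],
    [0, 0.0012, -0.01, 0],
    [0, 0.0014, -0.018, 0],
    [0, 0.0015, -0.023, 0],
    [0, 0.0016, -0.027, 0],
    [0, 0.0017, -0.031, 0],
    [0, 0.0017, -0.031, 0],
    [0, 0.0017, -0.031, 0],
  ],
)

```text
clock: 17.2
ee_pos: [0.5184, -0.1772, 0.1332]
tool_rot: [[0.0, 1.0, 0.017], [-0.0, 0.017, -1.0], [-1.0, 0.0, 0.0]]
force: [0.5, -0.7, -1.9]
width: 0.375
```

Request:
step_arm(
  increments=[
    [0, 0.0001, -0.003, 0],
    [0, 0.0001, -0.006, 0],
    [0, 0.0002, -0.009, 0],
    [0, 0.0003, -0.012, 0],
    [0, 0.0003, -0.012, 0],
  ],
)

```text
clock: 17.7
ee_pos: [0.5185, -0.1647, 0.1331]
tool_rot: [[-0.0, 1.0, 0.017], [0.0, 0.017, -1.0], [-1.0, -0.0, -0.0]]
force: [-0.1, 0.5, -1.5]
width: 0.372
```

Going in freely (18 mm in, no side force). Continue to just short of the pads reaching the face.

Request:
step_arm(
  increments=[
    [0, 0.0001, -0.004, 0],
    [0, 0.0002, -0.008, 0],
    [0, 0.0003, -0.012, 0],
    [0, 0.0004, -0.016, 0],
    [0, 0.0004, -0.017, 0],
    [0, 0.0004, -0.017, 0],
  ],
)

```text
clock: 18.3
ee_pos: [0.5186, -0.1477, 0.1331]
tool_rot: [[-0.0, 1.0, 0.017], [0.0, 0.017, -1.0], [-1.0, -0.0, -0.0]]
force: [-0.1, 0.4, -0.4]
width: 0.372
```

```bash
python3 - <<'E'
from h import *
np.set_printoptions(precision=4,suppress=True)
p,d,pose,W=wrist("w9");print(pose[0],state()["width"],state()["force"])
cv2.imwrite("pics/w9c.png",cv2.resize(p[200:480,180:480],None,fx=2.4,fy=2)[:,:,::-1])
E
```

```text
[ 0.5186 -0.1477  0.1331] 0.37230713512073915 [-0.7244  1.8733 -1.5418]
```

View pics/w9c.png

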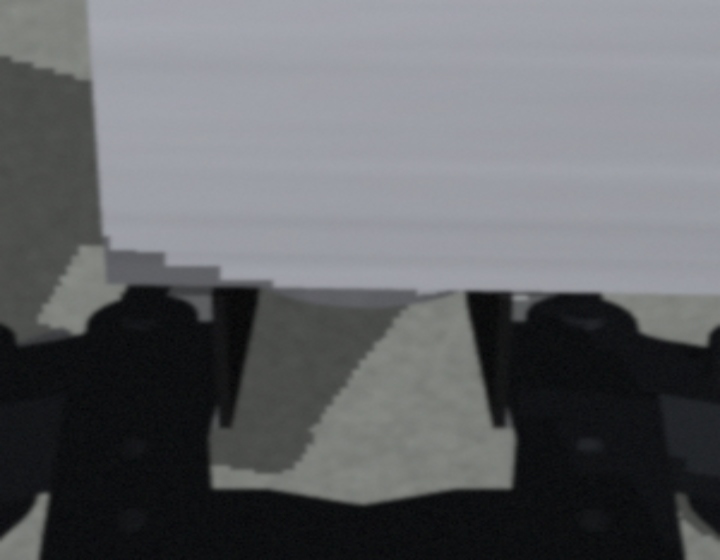

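The pads are right at the face, with the head between them and the forces near zero. Release, back off, shut the fingers and set up for pressing.

Request:
step_arm(
  increments=[
    [0, 0, 0, 0],
    [0, 0, 0, 0],
    [0, 0, 0, 0],
    [0, 0, 0, 0],
  ],
  gripper=0.055,
)

```text
clock: 18.75
ee_pos: [0.5187, -0.1483, 0.1332]
tool_rot: [[0.0, 1.0, 0.017], [-0.0, 0.017, -1.0], [-1.0, 0.0, 0.0]]
force: [-0.5, 0.1, 0.3]
width: 0.648
```

Request:
step_arm(
  increments=[
    [0, 0, 0.01, 0],
    [0, 0, 0.025, 0],
    [0, 0, 0.035, 0],
    [0, 0, 0.035, 0],
    [0, 0, 0.035, 0],
  ],
)

```text
clock: 19.25
ee_pos: [0.5191, -0.1836, 0.133]
tool_rot: [[-0.0, 1.0, 0.016], [0.0, 0.016, -1.0], [-1.0, -0.0, -0.0]]
force: [-0.2, 0.3, 0.3]
width: 0.641
```

Request:
step_arm(
  increments=[
    [-0.01, -0.0005, 0, 0.024],
    [-0.01, -0.0005, 0, 0.024],
    [-0.01, -0.0005, 0, 0.024],
    [-0.01, -0.0005, 0, 0.024],
    [-0.01, -0.0005, 0, 0.024],
    [-0.01, -0.0005, 0, 0.024],
    [-0.01, -0.0005, 0, 0.024],
    [-0.01, -0.0005, 0, 0.024],
  ],
  gripper=0.0,
  newtons=60,
)

```text
clock: 20.05
ee_pos: [0.5187, -0.1831, 0.143]
tool_rot: [[-0.0, 1.0, -0.007], [0.0, -0.007, -1.0], [-1.0, -0.0, -0.0]]
force: [0.2, 0.1, -1.2]
width: 0.001
```

```bash
python3 - <<'E'
from h import *
np.set_printoptions(precision=4,suppress=True)
p,d,pose,W=wrist("w10");print(pose,state()["width"],state()["force"])
cv2.imwrite("pics/w10c.png",cv2.resize(p[80:480,150:510],None,fx=2,fy=1.5)[:,:,::-1])
T=(W-pose[0])@pose[1]
for x in np.arange(-.07,.006,.005):
    m=(abs(T[...,0]-x)<.0025)&(abs(T[...,1])<.03)&(abs(T[...,2])<.025);Q=T[m]
    if len(Q)>5:print(" x%.3f n%d z %.4f..%.4f"%(x,len(Q),*np.percentile(Q[:,2],[.5,99.5])))
P=W.reshape(-1,3)
Q=P[(abs(P[:,0]-.518)<.015)&(P[:,1]>-.16)&(P[:,1]<-.125)&(P[:,2]>.13)&(P[:,2]<.1725)];print(len(Q));
if len(Q):print("head y",np.percentile(Q[:,1],[1,10,50,90,99]),"z",np.percentile(Q[:,2],[1,50,99]))
E
```

```text
(array([ 0.5187, -0.1831,  0.143 ]), array([[-0.0002,  1.    , -0.0069],
       [ 0.0001, -0.0069, -1.    ],
       [-1.    , -0.0002, -0.0001]])) 0.004603915163935556 [-0.7034  0.5608  0.0455]
 x-0.070 n2327 z -0.0175..-0.0062
 x-0.065 n1831 z -0.0172..0.0083
 x-0.060 n2247 z -0.0124..0.0090
 x-0.055 n6142 z -0.0130..0.0088
 x-0.050 n3113 z -0.0135..0.0111
 x-0.045 n2339 z -0.0136..0.0107
 x-0.040 n676 z -0.0130..0.0107
 x-0.035 n1103 z -0.0112..0.0115
 x-0.030 n628 z -0.0111..-0.0058
 x-0.025 n675 z -0.0111..-0.0057
 x-0.020 n631 z -0.0110..-0.0056
 x-0.015 n561 z -0.0111..-0.0057
 x-0.010 n487 z -0.0110..-0.0056
 x-0.005 n233 z -0.0110..-0.0058
2240
head y [-0.1432 -0.1425 -0.1396 -0.1367 -0.1358] z [0.1567 0.1633 0.1655]
```

View pics/w10c.png

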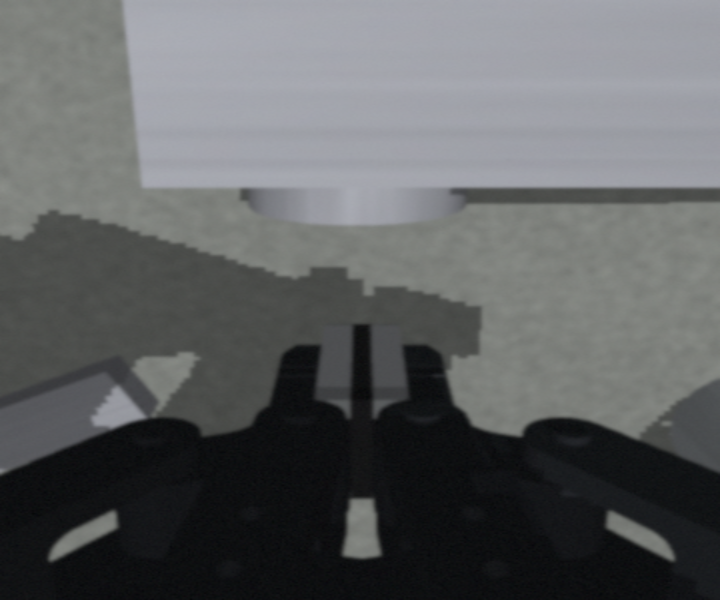

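Head face stands about 10 mm proud at (355,205) and the shut fingertips are aligned with it. Approach, then press in small steps.

Request:
step_arm(
  increments=[
    [0, 0, -0.012, 0],
    [0, 0, -0.022, 0],
    [0, 0, -0.027, 0],
    [0, 0, -0.028, 0],
    [0, 0, -0.029, 0],
    [0, 0, -0.03, 0],
    [0, 0, -0.031, 0],
    [0, 0, -0.031, 0],
  ],
)

```text
clock: 20.9
ee_pos: [0.519, -0.1524, 0.1433]
tool_rot: [[0.0, 1.0, -0.007], [-0.0, -0.007, -1.0], [-1.0, 0.0, 0.0]]
force: [-0.1, -0.7, 0.5]
width: 0.008
```

Request:
step_arm(
  increments=[
    [0, 0, -0.001, 0],
    [0, 0, -0.002, 0],
    [0, 0, -0.003, 0],
    [0, 0, -0.0035, 0],
    [0, 0, -0.0035, 0],
    [0, 0, -0.0035, 0],
  ],
)

```text
clock: 21.5
ee_pos: [0.519, -0.1486, 0.1431]
tool_rot: [[0.0, 1.0, -0.007], [0.0, -0.007, -1.0], [-1.0, 0.0, -0.0]]
force: [-0.2, -0.7, 0.5]
width: -0.003
```

Request:
step_arm(
  increments=[
    [0, 0, -0.0005, 0],
    [0, 0, -0.001, 0],
    [0, 0, -0.001, 0],
    [0, 0, -0.001, 0],
  ],
)

```text
clock: 21.9
ee_pos: [0.519, -0.1476, 0.1431]
tool_rot: [[0.0, 1.0, -0.007], [0.0, -0.007, -1.0], [-1.0, 0.0, -0.0]]
force: [0.2, -1.4, -0.0]
width: -0.006
```

Request:
step_arm(
  increments=[
    [0, 0, -0.0003, 0],
    [0, 0, -0.0005, 0],
    [0, 0, -0.0005, 0],
  ],
)

```text
clock: 22.2
ee_pos: [0.5189, -0.1471, 0.1431]
tool_rot: [[0.0, 1.0, -0.007], [0.0, -0.007, -1.0], [-1.0, 0.0, -0.0]]
force: [-0.5, -1.3, 0.4]
width: -0.002
```

Request:
step_arm(
  increments=[
    [0, 0, -0.0003, 0],
    [0, 0, -0.0005, 0],
    [0, 0, -0.0005, 0],
  ],
)

```text
clock: 22.5
ee_pos: [0.519, -0.1467, 0.1431]
tool_rot: [[0.0, 1.0, -0.007], [-0.0, -0.007, -1.0], [-1.0, 0.0, 0.0]]
force: [0.3, -2.2, 0.9]
width: -0.0
```

Request:
step_arm(
  increments=[
    [0, 0, -0.0003, 0],
    [0, 0, -0.0005, 0],
    [0, 0, -0.0005, 0],
  ],
)

```text
clock: 22.8
ee_pos: [0.519, -0.1467, 0.1431]
tool_rot: [[0.0, 1.0, -0.007], [-0.001, -0.007, -1.0], [-1.0, 0.0, 0.001]]
force: [-0.5, -4.6, -0.8]
width: -0.003
```

Request:
step_arm(
  increments=[
    [0, 0, -0.0004, 0],
    [0, 0, -0.0007, 0],
    [0, 0, -0.0007, 0],
  ],
)

```text
clock: 23.1
ee_pos: [0.519, -0.1467, 0.1432]
tool_rot: [[0.0, 1.0, -0.007], [-0.003, -0.007, -1.0], [-1.0, 0.0, 0.003]]
force: [-1.5, -8.2, -0.9]
width: 0.0
```

Request:
step_arm(
  increments=[
    [0, 0, -0.0004, 0],
    [0, 0, -0.0004, 0],
    [0, 0, -0.0004, 0],
    [0, 0, -0.0004, 0],
    [0, 0, -0.0004, 0],
    [0, 0, -0.0004, 0],
    [0, 0, -0.0004, 0],
    [0, 0, -0.0004, 0],
    [0, 0, -0.0004, 0],
    [0, 0, -0.0004, 0],
    [0, 0, -0.0004, 0],
    [0, 0, -0.0004, 0],
  ],
)

```text
clock: 24.3
ee_pos: [0.519, -0.1466, 0.1432]
tool_rot: [[0.0, 1.0, -0.007], [-0.003, -0.007, -1.0], [-1.0, 0.0, 0.003]]
force: [-1.0, -9.5, -0.3]
width: -0.001
```

Request:
step_arm(
  increments=[
    [0, 0, -0.0002, 0],
    [0, 0, -0.0002, 0],
    [0, 0, -0.0002, 0],
    [0, 0, -0.0002, 0],
    [0, 0, -0.0002, 0],
    [0, 0, -0.0002, 0],
    [0, 0, -0.0002, 0],
    [0, 0, -0.0002, 0],
  ],
)

```text
clock: 25.1
ee_pos: [0.519, -0.1466, 0.1432]
tool_rot: [[0.0, 1.0, -0.007], [-0.004, -0.007, -1.0], [-1.0, 0.0, 0.004]]
force: [-0.8, -9.0, -1.5]
width: 0.001
```

Request:
step_arm(
  increments=[
    [0, 0, 0.005, 0],
    [0, 0, 0.02, 0],
    [0, 0, 0.04, 0],
    [0, 0, 0.04, 0],
    [0, 0, 0.04, 0],
    [0, 0, 0.04, 0],
  ],
)

```text
clock: 25.7
ee_pos: [0.5185, -0.1843, 0.1428]
tool_rot: [[-0.0, 1.0, -0.007], [0.001, -0.007, -1.0], [-1.0, -0.0, -0.001]]
force: [-0.1, -0.3, 0.7]
width: 0.003
```

```bash
python3 - <<'E'
from h import *
np.set_printoptions(precision=4,suppress=True)
p,d,pose,W=wrist("w11");print(pose[0],state()["force"])
P=W.reshape(-1,3)
Q=P[(abs(P[:,0]-.518)<.015)&(P[:,1]>-.16)&(P[:,1]<-.125)&(P[:,2]>.13)&(P[:,2]<.17)];print(len(Q))
if len(Q):print("head y",np.percentile(Q[:,1],[1,10,50,90,99]),"z",np.percentile(Q[:,2],[1,50,99]))
Q=P[(abs(P[:,0]-.518)<.02)&(abs(P[:,2]-.1755)<.002)&(P[:,1]>-.15)];print("face edge",np.percentile(Q[:,1],[.2,1,2]))
cv2.imwrite("pics/w11c.png",cv2.resize(p[80:380,180:480],None,fx=2,fy=2)[:,:,::-1])
p,d=cams.snapshot("top");cv2.imwrite("pics/top2.png",p[:,:,::-1])
a=cv2.imread("pics/top0.png");df=cv2.absdiff(a,p[:,:,::-1]).max(2);cv2.imwrite("pics/top2c.png",np.vstack([cv2.resize(p[120:340,100:560,::-1],None,fx=1.3,fy=1.3),cv2.cvtColor(cv2.resize(df[120:340,100:560],None,fx=1.3,fy=1.3),cv2.COLOR_GRAY2BGR)]))
E
```

```text
[ 0.5185 -0.1843  0.1428] [ 0.4108 -0.5425  0.4257]
105
head y [-0.1366 -0.1364 -0.1361 -0.1358 -0.1356] z [0.1618 0.1642 0.1659]
face edge [-0.1333 -0.1328 -0.1323]
```

View pics/w11c.png

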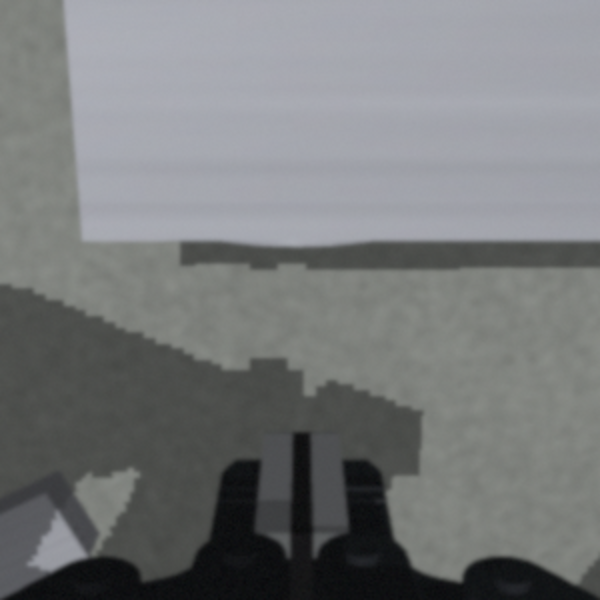

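Head now stands about 3 mm proud, as it should when home. Last look at the whole bench.

Request:
step_arm(
  increments=[
    [0, 0, 0.02, 0],
    [-0.04, 0, 0.03, 0],
    [-0.08, 0, 0.03, 0],
    [-0.1, 0, 0.03, 0],
    [-0.1, 0, 0.03, 0],
    [-0.1, 0, 0.03, 0],
  ],
)

```text
clock: 26.4
ee_pos: [0.5183, -0.2143, 0.2426]
tool_rot: [[-0.0, 1.0, -0.006], [0.0, -0.006, -1.0], [-1.0, -0.0, -0.0]]
force: [0.3, 0.4, -0.0]
width: 0.001
```

```bash
python3 - <<'E'
from h import *
f=np.load("pics/top0.npz");A=cloud(f["d"],cams.calibration("top"))
p,d=cams.snapshot("top");B=cloud(d,cams.calibration("top"))
# height changes outside arm: list blobs
m=(abs(d-f["d"])>.012)&(d>0)&(f["d"]>0);m=cv2.morphologyEx(m.astype(np.uint8),cv2.MORPH_OPEN,np.ones((3,3)))
n,l,s,c=cv2.connectedComponentsWithStats(m)
for i in range(1,n):
    if s[i,4]>12:print(s[i],c[i].round(),"z before/after",np.nanmedian(A[l==i][:,2]).round(3),np.nanmedian(B[l==i][:,2]).round(3))
for nm,r in(("far",(195,230)),("near",(240,270))):
    P=B[r[0]:r[1],195:250].reshape(-1,3);P=P[(P[:,2]>.14)&(P[:,2]<.18)&(P[:,1]<.33)]
    for y in np.arange(.23,.33,.01):
        Q=P[abs(P[:,1]-y)<.005];print(nm,"%.2f"%y,len(Q),(np.ptp(Q[:,0]).round(3) if len(Q) else 0))
print(robot.job_done())
E
```

```text
[610 145   5   3  15] [612. 146.] z before/after -0.752 -0.757
[  179   186   423   274 36148] [366. 351.] z before/after 0.497 0.525
[209 209  16   4  52] [217. 211.] z before/after 0.162 0.014
[226 209   9   4  36] [230. 210.] z before/after 0.164 0.01
[209 216  10   4  38] [214. 217.] z before/after 0.159 0.084
[220 216   5   5  24] [222. 218.] z before/after 0.158 0.084
[226 216   9   5  44] [230. 218.] z before/after 0.157 0.009
[222 247   9   4  35] [226. 249.] z before/after 0.009 0.162
[223 255   6   4  21] [225. 257.] z before/after 0.011 0.162
[298 452  32  14 332] [313. 459.] z before/after 0.324 0.001
far 0.23 8 0.007
far 0.24 7 0.007
far 0.25 11 0.008
far 0.26 10 0.008
far 0.27 11 0.008
far 0.28 9 0.008
far 0.29 9 0.01
far 0.30 9 0.009
far 0.31 10 0.008
far 0.32 11 0.008
near 0.23 5 0.006
near 0.24 10 0.008
near 0.25 12 0.009
near 0.26 32 0.034
near 0.27 39 0.035
near 0.28 36 0.036
near 0.29 13 0.021
near 0.30 12 0.009
near 0.31 9 0.007
near 0.32 11 0.008
the job is handed in; nothing more can be done
None
```

I moved both rings together onto the straight part of the empty near hook. Then I slid the bush off its hook by the head, fed it into the open bore, and pressed it home with shut fingertips. The press read 8–9.5 N for about two seconds. The job was handed in at about 26 s.

**Last checks:**
- **Bush:** the head stands 3.0–3.3 mm proud. It stopped moving as the force rose, which is what bottoming looks like.
- **Rings:** they hang on the spare hook, and the loaded hook is now empty.
- **Forces:** the largest sideways push I saw on the plate or hooks was about 9.5 N, well under the limit. The gripper was clear of everything at the end.
- **Rest of the bench:** a before/after height comparison showed changes only at the rings, the bush and the arm. It can't see what the arm hid in either view (including the gauge block, mallet and pot area).

**Disagreements:** the top camera put things about 3 mm nearer the robot in x than the wrist camera did. I followed the wrist camera, and the grasps and the fit bore it out. I couldn't view the last overview picture because the viewer limit was reached, so that check is from depth numbers only.

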